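# Seat an offcut in the drilling jig and lock its sprung stop leg

### The arm

A 7-joint arm with a two-finger parallel gripper is mounted at the origin on the work surface. World frame = base frame: x ahead of the robot, y to its left, z up, the work surface at z = 0. Lengths are in mm, angles in rad, forces in N, time in s.
With the tool pointing down it reaches from about 400 to 850 mm from the base axis. Payload 4.5 kg.
Tool frame: the origin (TCP) lies midway between the tips of the shut fingers; the grasp point (between the pads) lies manip.hold_point_z behind it (manip.hold_point_z is the distance from the TCP to the grasp point, in mm); x points along the fingers, z is the direction in which the jaws open and shut, and the axes are right-handed (so a half turn about x gives the same grasp; the last joint's range is limited). The gripper opens to 88 mm and grips with 3 to 60 N. Pads are 18 mm wide; open, the fingers measure 123 mm over their backs; the gripper's body (75 mm by 187 mm) begins 45 mm behind the grasp point.
Start: joints at [1.231, 0.689, -0.195, 1.565, 0.157, 0.902, -0.215], TCP at [228.252, -581.854, 238.743] pointing down, gripper open.
Joint ranges: [-3.01, 3.01], [-0.46, 2.08], [-1.47, 1.51], [0.13, 2.56], [-1, 4.14], [0.04, 2.09], [-2.66, 2.66]. Speed limits (rad/s): [2.57, 2.57, 3.14, 3.14, 3.14, 3.14, 3.14].

### API

Orientations are given as a unit quaternion [x, y, z, w].
In Python, from rig import status, imaging, manip, nets gives the robot as it stands.
- The arm moves only by the tool drive_tool, never from a script. Its argument "motion" is a list that holds one entry, the list of rows, each a list of 7 numbers: the shift along the world's x, y, z in mm, then the turn, a rotation vector about the world's x, y, z in degrees, then the closure in counts, from 0 (fully open) to 255 (shut). A call has 1 to 12 rows; each row is the pose to reach, as a shift and turn from the pose measured when the call began; what a row does not reach only later rows make up. A row lasts 1/10 s, in which the tool goes at most 50 mm and 8.59 degrees, less where a joint would pass 70% of its speed; a pose out of reach is approached as far as the arm can. A call with a gripper value outside its range is refused whole. The fingers move at their own pace and stop on an object; "squeeze" is the grip in N (left out, the last holds). Time passes only in rows, so rows that repeat a pose let the fingers close. It gives the time, the measured TCP pose, the force and the opening at its end, in the units of the state.
- status.get_obs(): the state, without advancing time (a new reading comes with each control period).
- imaging.camera(name): name is "scene" or "top" or "wrist"; returns the picture (400x640x3 uint8, red, green, blue); there is no depth.
- imaging.camera_params(name): a dict with "mtx" (3x3 intrinsics, pixels), "T" (4x4, takes a point from camera to world coordinates). Camera axes: x right, y up, looking along -z (the intrinsics and any distortion apply to the point x, -y, -z); pixel columns grow to the right and rows downward; lengths in mm; the calibration is good to about 2 mm. A picture is of the moment at which its call begins: read the wrist's pose just before it. camera_params takes no time and is no camera call; for the wrist camera it gives the pose at the moment of the call.
- manip.finish_job(): hands the job in, once; it reports no verdict.
Trained networks look in the newest picture that a camera, given by its name, has taken for a name from the list of things; names that differ only in an ending like _2 or _b are one class to them, and where a whole thing is asked for, a point or a joint stands for the part that bears it (a point fixed in the world has none). Each returns a list of dicts, best first, with "confidence" (0 to 1); they miss things now and then, are a little off and sometimes report something else, mostly with a low value. They report only what shows in the picture. A call takes as long as a camera call. They do not tell look-alikes from the thing itself.
- nets.outline_of(camera, thing): "region" (400x640 bool, what is visible of it) and "rect" ([left, top, width, height] in pixels, round what is visible of it).
- nets.pinpoint(camera, thing): "location" ([row, column] in pixels: a listed point, or the origin of a listed thing).
The state is a dict: "t": time; "joints": joint angles; "qvel": joint speeds; "tau": joint torques, N m; "tool_pos": TCP position; "tool_rot": TCP orientation; "ft_force": force on the tool from outside, world axes, zero at the start; "wrist_torque": the same for the moment, N m; "gripper_width": opening from 0.0 (shut) to 1.0 (fully open).
Only numpy, scipy, OpenCV 4.12 (cv2) and the standard library are available. Lean on these libraries where they do the work, as an engineer would, in place of code of your own. Each camera call takes 0.05 s, during which the arm holds its last target. There are 200 camera calls.

### The job

First push the aluminium offcut square and flush into the corner of the drilling jig's two fences, its long side along the far (longer) fence. Then draw the sprung stop leg out by its crossbar until the ring on the leg lines up with the brass pointer and, holding it there all the while, slide the cam lever fully across to closed. Finish still holding the leg at the pointer with the lever closed - do not let go - and leave the other things on the bench where they are.

Things in the scene. Friction and masses are not known exactly. Their poses are not given: they have to be found in the camera images.
- jig: Drilling jig fixed to the bench: dark steel plate, top face 12 mm above the bench. Origin on the bench, below the leg rod's axis; the plate spans jig x -160 to 185, y -190 to 100 mm. Jig x: the way the leg draws out, towards the far fence. Jig y: the way the lever closes. z up. Grey guide block of the leg: x -150 to -60, y -20 to 20, top 52 mm above the bench.
- fence_corner (a point): Inner corner where the two fence faces meet, on the plate's top: jig (165, 45, 12) mm. Far fence: bar 175 mm long along jig y (from y -115 to 60), inner face at x = 165. Side fence: bar 75 mm long along jig x (x 90 to 165), inner face at y = 45. Both stand 25 mm above the plate.
- offcut: Loose aluminium block 60 (its x) x 90 (its y) x 30 mm high, about 0.3 to 0.55 kg, lying on the jig plate; origin at the centre of its underside. Fully home in the corner its centre is at jig (135, 0) mm, its 90 mm side against the far fence and a 60 mm side against the side fence.
- leg: Sliding stop leg; axes parallel to the jig's. Origin at the middle of its steel crossbar's section, 80 mm above the bench, over the rod. Crossbar: 12 mm thick (x), 12 mm high, y -75 to +60 mm; a 9 x 20 mm post at y 0 joins it to the 16 mm rod. Slides along jig x only, 60 mm, from rest at jig x = -35 mm; a spring pulls it back with 5 to 7 N. Rod's end pad: face 65 mm ahead (+x).
- leg_ring (a point): Centre of the black ring (24 mm diameter, 4 mm wide) round the leg's rod, 30 mm ahead (+x) of the crossbar and 48 mm below it. To be lined up with the pointer along jig x.
- pointer: Fixed brass pointer block, 16 mm wide, 24 mm high, screw on top, on the plate beside the rod at jig y = 26 mm; a V nose points at the rod. Origin at its underside on the nose's line, axes as the jig's. The set length is where the ring's jig x equals the pointer's; it differs each time, 20 to 40 mm of leg travel from rest.
- lever_paddle (a point): Centre of the cam lever's black upright paddle: 100 mm along jig x (-75 to 25), 8 mm thick (y), 20 mm high, 91 to 111 mm above the bench, standing across and 5 mm above the crossbar. Fingers holding the bar on its -y side and sliding along it to +y push it closed by their sides. Its track (x -98 to -58, y -26 to 74, top 62 mm) stands across the guide block.
- lever (a joint): Slide of the cam lever along jig +y, m: open at the start (0 to 0.008), 0.040 fully closed at its stop. Stiff, about 3 N, stays where it is left. The paddle's centre is at jig y = 4 mm + this value.
- socket: Bystander on the jig plate: steel socket standing upright, 26 mm diameter, 38 mm high; origin at its underside.
- spacer: Bystander on the jig plate: steel ring 34 mm diameter, 12 mm high; origin at its underside.
- bolt_jar: Bystander: clear jar with steel cap, 72 mm diameter, 85 mm high; origin at its underside.
- spray_can: Bystander: can 66 mm diameter, 190 mm high; origin at its underside.
- wrench: Bystander: steel wrench 190 mm long, lying flat.
- screwdriver: Bystander: screwdriver 200 mm long, lying flat.
- tape_roll: Bystander: roll of paper tape 100 mm diameter, 25 mm high, lying flat; origin at its underside.
Not all that is in view belongs to the job. Of the things like the offcut, leave any that is black or green; of the rest the smaller one is meant.

How it is judged (in metres and radians):
On the way, in this order (a step that is already met when the one before it is completed fails the run):
1. the offcut is square and flush in the fence corner (x of offcut in the frame of jig between 0.132 and 0.138 m and y of offcut in the frame of jig between -0.003 and 0.003 m and angle between the x axis of offcut and the x axis of jig, either way round below 0.035 rad and angle between offcut's own z axis and vertical below 0.05 rad), for 0.2 s.
2. the leg is held with its ring at the pointer while the lever is still open (x of leg_ring in the frame of pointer between -0.004 and 0.004 m and contact force between the fingers and leg above 1 N and value of joint lever below 0.02 m), for 0.2 s.
3. the lever is closed while the leg is held at the pointer (x of leg_ring in the frame of pointer between -0.004 and 0.004 m and contact force between the fingers and leg above 1 N and value of joint lever above 0.036 m), for 0.2 s.
At the end, for the whole second after the job is handed in: Still held at the end: fingers bear on the leg with more than 1 N, its ring within 4 mm of the pointer along the leg, leg at rest; lever at 36 mm or more of its 40 mm; offcut within 3 mm of home against both fences, square within 0.035 rad, lying flat and at rest (all of step 1 and all of step 3 and linear speed of each of leg, offcut below 0.01 m/s); the arm keeps its last pose, push and grip.
It fails at once if the lever is across (past 20 mm) while the leg's ring is more than 7 mm from the pointer (value of joint lever above 0.02 m and (x of leg_ring in the frame of pointer below -0.007 m or x of leg_ring in the frame of pointer above 0.007 m)).
It fails at once if a bystander is moved more than 30 mm (distance of any of socket, spacer, bolt_jar, spray_can, wrench, screwdriver, tape_roll from where it was at the start of the episode above 0.03 m).
It also fails if it takes over 70 s, if anything falls off the work surface, if the arm or the gripper's body presses on something with over 40 N, if the wrist force passes 120 N, or if a joint passes its speed limit or range.

## Working session

There is one attempt and no reset: what is moved stays moved. The work goes in short steps, Python scripts to look and compute and a tool call to move; the robot and the scene stay as the last step left them, time stands still between calls to the robot, and variables do not carry over. Pictures are saved under pics/ and viewed, about 8 in all and at most 12, crops included, and the job is handed in when it is done.

Besides the shell and the picture viewer there is one more tool, called after ">>>" in YAML: its name, and indented under it one key for each argument. drive_tool: Moves the arm, as the interface text tells. Its arguments: {"type":"object","properties":{"motion":{"type":"array","items":{"type":"array","items":{"type":"array","items":{"type":"number"}}}},"squeeze":{"type":"number"}},"required":["motion"]}

```bash
mkdir -p pics; ls; cat > h.py <<'E'
from rig import status, imaging, manip, nets
import numpy as np, cv2
def cam(n): 
    p=imaging.camera_params(n); return np.array(p["mtx"]),np.array(p["T"]),p
def ray(n,rc,z):
    K,T,_=cam(n); d=np.linalg.inv(K)@[rc[1],rc[0],1]; d=T[:3,:3]@[d[0],-d[1],-d[2]]
    o=T[:3,3]; return o+d*(z-o[2])/d[2]
def proj(n,P):
    K,T,_=cam(n); q=T[:3,:3].T@(np.array(P,float)-T[:3,3]); q=K@[q[0],-q[1],-q[2]]; return q[1]/q[2],q[0]/q[2]
def save(n,f):
    im=imaging.camera(n); cv2.imwrite(f,im[:,:,::-1]); return im
E
python3 - <<'E'
from h import *
print(status.get_obs()); print(manip.hold_point_z)
for n in ("top","scene"):
    save(n,f"pics/{n}0.png"); print(cam(n)[2])
    for t,z in [("jig",0),("fence_corner",12),("offcut",12),("leg",80),("leg_ring",32),("pointer",12),("lever_paddle",101),("socket",12),("spacer",12)]:
        for r in nets.pinpoint(n,t)[:3]: print(n,t,round(r["confidence"],2),np.round(r["location"]),ray(n,r["location"],z).round(1))
a=cv2.imread("pics/top0.png")
E
```

```text
pics
{'t': 0.0, 'joints': array([ 1.23079724,  0.68996776, -0.19449952,  1.56634788,  0.15731622,
        0.90247234, -0.21509543]), 'qvel': array([-0.00064299,  0.00035718,  0.00167112, -0.00028219,  0.00070249,
        0.00123636, -0.0011329 ]), 'tau': array([-8.40785719e-05, -5.27556789e+01, -1.26642399e+00, -1.53423339e+01,
       -5.25781210e-02,  6.75153569e-03,  1.88327135e-04]), 'tool_pos': array([ 227.93713288, -581.2814905 ,  237.91875421]), 'tool_rot': array([ 0.39867373,  0.58477148, -0.39804606,  0.58366163]), 'ft_force': array([-0.0750935 ,  0.07694529, -0.45202488]), 'wrist_torque': array([-0.00282697, -0.00817252, -0.02297483]), 'gripper_width': 1.0011024090350635}
18.700000000000003
{'mtx': array([[373.21055915,   0.        , 320.53462496],
       [  0.        , 373.21055915, 203.68488793],
       [  0.        ,   0.        ,   1.        ]]), 'T': array([[-2.44318562e-02,  9.93360736e-01, -1.12416778e-01,
         3.52526427e+02],
       [-9.99679038e-01, -2.35225779e-02,  9.40793063e-03,
         1.63809315e+01],
       [ 6.70113648e-03,  1.12610550e-01,  9.93616606
[... 1449 characters left out ...]
.6 -14.3   0. ]
scene fence_corner 0.72 [252. 376.] [674.5   9.1  12. ]
scene fence_corner 0.65 [204. 320.] [399.7  44.6  12. ]
scene fence_corner 0.52 [176. 383.] [417.7 331.6  12. ]
scene offcut 0.93 [265. 326.] [ 623.6 -133.9   12. ]
scene offcut 0.93 [227. 189.] [ 232.5 -332.4   12. ]
scene offcut 0.91 [316. 288.] [ 691.5 -317.8   12. ]
scene leg 0.55 [203. 324.] [472.   -8.4  80. ]
scene leg_ring 0.82 [221. 329.] [502.5 -13.3  32. ]
scene pointer 0.5 [227. 341.] [530.2  10.8  12. ]
scene lever_paddle 0.49 [199. 327.] [486.1  -8.5 101. ]
scene socket 0.65 [250. 382.] [681.2  27.7  12. ]
scene socket 0.62 [232. 272.] [ 413.2 -161.    12. ]
scene spacer 0.56 [221. 352.] [531.7  57.8  12. ]
```

View pics/top0.png

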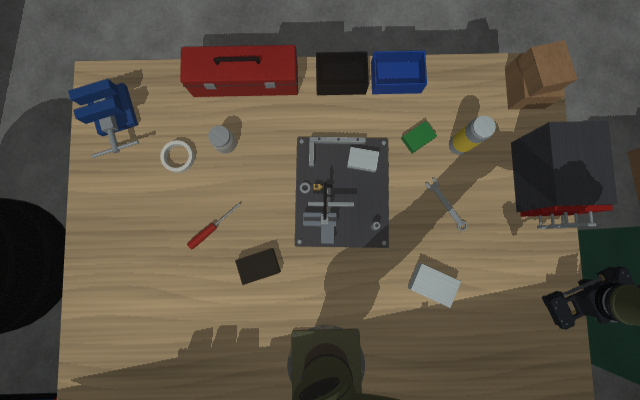

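View pics/scene0.png

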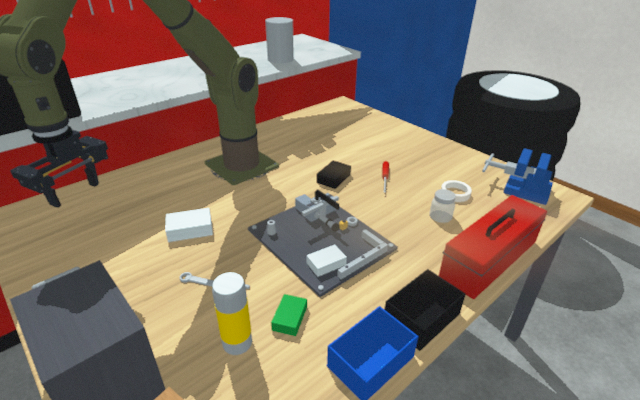

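```bash
python3 - <<'E'
from h import *
from scipy.spatial.transform import Rotation as R
o=status.get_obs(); M=R.from_quat(o["tool_rot"]).as_matrix(); print(M.round(3))
K,T,_=cam("wrist"); print(T.round(2),K.round(1)); print("cam in tool",(M.T@(T[:3,3]-o["tool_pos"])).round(1),(M.T@T[:3,:3]).round(3))
# jig frame coarse: plate mask in top view
for n,t in (("top","jig"),):
    imaging.camera(n)
    r=nets.outline_of(n,t)[0]; print(r["rect"],r["confidence"])
    c,_=cv2.findContours(r["region"].astype(np.uint8),0,2); c=max(c,key=cv2.contourArea)
    b=cv2.boxPoints(cv2.minAreaRect(c)); 
    print([ray(n,p[::-1],12).round(0)[:2] for p in b])
E
```

```text
[[ 0.     0.931  0.365]
 [-0.     0.365 -0.931]
 [-1.     0.     0.   ]]
[[ 3.7000e-01  8.8000e-01  2.9000e-01  3.0324e+02]
 [-9.3000e-01  3.5000e-01  1.1000e-01 -5.5172e+02]
 [-0.0000e+00 -3.1000e-01  9.5000e-01  3.8385e+02]
 [ 0.0000e+00  0.0000e+00  0.0000e+00  1.0000e+00]] [[335.6   0.  317.4]
 [  0.  335.6 200.9]
 [  0.    0.    1. ]]
cam in tool [-145.1   80.8   -0.7] [[ 0.     0.31  -0.951]
 [ 0.001  0.951  0.31 ]
 [ 1.    -0.001 -0.   ]]
[293.0, 137.4, 96.9, 111.8] 0.79
[array([698.,  84.]), array([ 691., -217.]), array([ 341., -202.]), array([348.,  90.])]
```

>>> drive_tool:
  motion:
    - [[24,48,15,0,0,0,0],[48,96,30,0,0,6,0],[72,144,40,0,0,14,0],[95,190,40,0,0,22,0],[119,238,40,0,0,30,0],[142,285,40,0,0,38,0],[165,333,40,0,0,46,0],[189,380,40,0,0,54,0],[213,428,35,0,0,62,0],[237,475,30,0,0,66,0],[260,523,22,0,0,66,0],[282,571,12,0,0,66,0]]

```text
t: 2.3
tool_pos: [493.0, -48.0, 257.8]
tool_rot: [0.016, 0.706, -0.016, 0.707]
ft_force: [1.0, 0.7, 0.5]
gripper_width: 1.002
```

```bash
python3 - <<'E'
from h import *
o=status.get_obs(); print(o["t"],o["tool_pos"],o["qvel"].round(2),o["joints"].round(2))
n="wrist"; im=save(n,"pics/w1.png")
for t,z in [("jig",0),("fence_corner",12),("offcut",12),("leg",80),("leg_ring",32),("pointer",12),("lever_paddle",101),("socket",12),("spacer",12)]:
    for r in nets.pinpoint(n,t)[:2]: print(n,t,round(r["confidence"],2),np.round(r["location"]),ray(n,r["location"],z).round(1))
E
```

```text
2.3 [493.00904162 -47.95963943 257.80571302] [-1.08  0.3   0.13 -0.29  0.11  0.   -0.97] [ 0.34  0.53 -0.52  1.92  0.36  0.79 -0.42]
wrist jig 0.65 [135. 329.] [510.2  -7.9   0. ]
wrist fence_corner 0.6 [ 95. 481.] [678.4  26.   12. ]
wrist offcut 0.72 [220. 418.] [ 614.4 -123.9   12. ]
wrist leg 0.91 [143. 296.] [472.7 -14.6  80. ]
wrist leg_ring 0.71 [137. 326.] [503.  -17.5  32. ]
wrist leg_ring 0.31 [ 96. 481.] [667.2  17.1  32. ]
wrist pointer 0.81 [115. 352.] [533.5   2.8  12. ]
wrist pointer 0.51 [223. 420.] [ 616.5 -132.7   12. ]
wrist lever_paddle 0.66 [136. 305.] [482.9  -7.8 101. ]
wrist lever_paddle 0.17 [117. 351.] [523.4   7.2 101. ]
wrist socket 0.74 [251. 263.] [ 416.  -161.9   12. ]
wrist spacer 0.77 [ 69. 351.] [533.5  51.6  12. ]
```

View pics/w1.png

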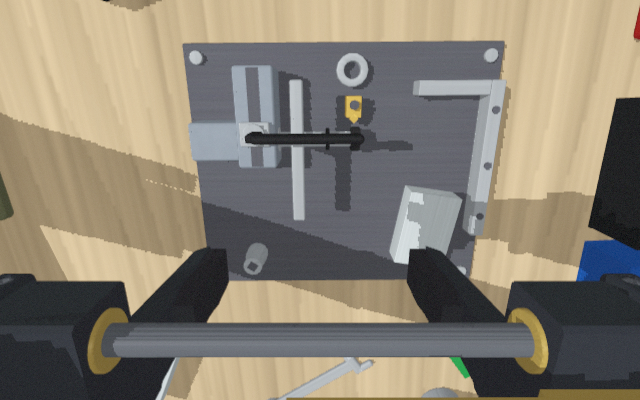

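>>> drive_tool:
  motion:
    - [[10,25,-5,0,0,0,0],[10,30,-5,0,0,0,0],[10,30,-5,0,0,0,0],[10,30,-5,0,0,0,0]]

```text
t: 3.2
tool_pos: [501.2, -22.3, 252.8]
tool_rot: [0.017, 0.707, -0.018, 0.707]
ft_force: [0.2, 0.3, 0.7]
gripper_width: 0.999
```

```bash
python3 - <<'E'
from h import *
o=status.get_obs(); print(o["t"],o["tool_pos"],np.abs(o["qvel"]).max().round(3))
n="wrist"; im=save(n,"pics/w2.png")
for t,z in [("jig",0),("fence_corner",12),("offcut",12),("leg",80),("leg_ring",32),("pointer",12),("lever_paddle",101),("socket",12),("spacer",12)]:
    for r in nets.pinpoint(n,t)[:1]: print(n,t,round(r["confidence"],2),np.round(r["location"],1),ray(n,r["location"],z).round(1))
cv2.imwrite("pics/w2b.png",cv2.resize(im[0:320,150:550,::-1],None,fx=2,fy=2,interpolation=cv2.INTER_CUBIC)[:600])
E
```

```text
3.2 [501.16468497 -22.33914724 252.828338  ] 0.007
wrist jig 0.82 [155.5 322.5] [507.9 -14.5   0. ]
wrist fence_corner 0.6 [118.8 471.1] [676.1  21.2  12. ]
wrist offcut 0.85 [351.3 451.1] [ 678.  -300.3   12. ]
wrist leg 0.94 [171.  291.7] [477.1 -12.8  80. ]
wrist leg_ring 0.94 [160.8 318.9] [503.8 -13.4  32. ]
wrist pointer 0.75 [138. 346.] [535.8   7.5  12. ]
wrist lever_paddle 0.6 [167.4 298.7] [485.6  -4.5 101. ]
wrist socket 0.83 [271.6 252.4] [ 410.8 -158.5   12. ]
wrist spacer 0.95 [ 95.  347.2] [538.1  54.6  12. ]
```

View pics/w2b.png

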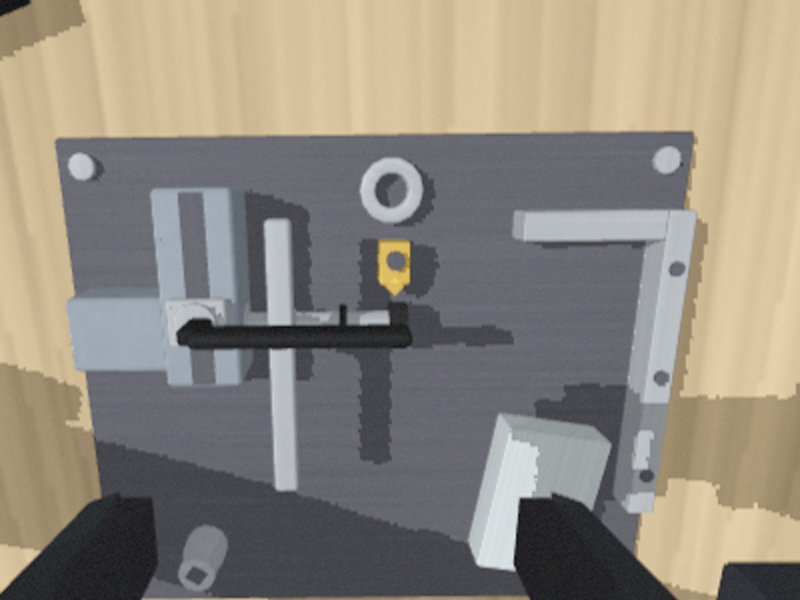

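```bash
cat > jig.py <<'E'
from h import *
from scipy.optimize import least_squares
obs=[((57,140),(-160,100,12)),((694,132),(185,100,12)),((637,598),(185,-190,12)),((106,598),(-160,-190,12)),
((277,219),(-35,60,86)),((286,490),(-35,-75,86)),((696,210),None,None),((75,371),(-150,-20,52)),((76,290),(-150,20,52)),((152,189),(-98,74,62)),((231,188),(-58,74,62)),((167,385),(-98,-26,62)),((242,384),(-58,-26,62))]
obs=[o for o in obs if o[1]]
def W(p,J):
    x,y,a=p; c,s=np.cos(a),np.sin(a); return [x+c*J[0]-s*J[1],y+s*J[0]+c*J[1],J[2]]
def f(p):
    return np.concatenate([np.array(proj("wrist",W(p,J)))[::-1]-(np.array(q)/2+[150,0]) for q,J in obs])
E
python3 - <<'E'
from jig import *
s=least_squares(f,[510,-15,-.03],loss="soft_l1"); p=s.x; print(p, f(p).reshape(-1,2).round(1).tolist())
def J(w): 
    c,s_=np.cos(p[2]),np.sin(p[2]); d=np.array(w[:2])-p[:2]; return [c*d[0]+s_*d[1],-s_*d[0]+c*d[1]]
for nm,q,z in [("ring",(343,318),32),("nose tip",(396,293),30),("nose top",(396,293),36),("socket",(203,555),31),("spacer",(391,190),18),
 ("oTL",(500,414),42),("oTR",(609,445),42),("oBL",(471,542),42),("oBLb",(478,568),12),("oTopTR",(600,430),42),("padface",(389,318),32),("paddle L",(180,332),111),("paddle R",(411,335),111),("fence in",(645,238),37)]:
    w=ray("wrist",(q[1]/2,q[0]/2+150),z); print(nm,w.round(1),np.round(J(w),1))
E
```

```text
[ 5.12155983e+02 -1.54611846e+01 -4.30422388e-02] [[-1.6, -2.6], [2.4, -0.0], [-4.7, 0.0], [3.0, 1.1], [0.9, -0.4], [0.4, 0.9], [-1.0, 0.1], [-6.4, 3.1], [-1.2, -1.6], [1.3, -1.3], [-0.1, 1.0], [0.7, 1.3]]
ring [506.8 -11.1  32. ] [-5.5  4.2]
nose tip [536.4   1.   30. ] [23.5 17.5]
nose top [535.9   1.9  36. ] [23.  18.4]
socket [ 413.5 -155.8   31. ] [ -92.6 -144.5]
spacer [535.8  54.7  18. ] [20.6 71.2]
oTL [592.4 -67.7  42. ] [ 82.4 -48.8]
oTR [655.  -89.4  42. ] [145.9 -67.8]
oBL [ 577.4 -148.2   42. ] [  70.9 -129.8]
oBLb [ 588.4 -185.4   12. ] [  83.5 -166.5]
oTopTR [649.2 -80.   42. ] [139.7 -58.6]
padface [532.1 -12.3  32. ] [19.8  4. ]
paddle L [435.4   1.5 111. ] [-77.4  13.7]
paddle R [535.7  -4.6 111. ] [23.1 11.9]
fence in [666.7  24.7  37. ] [152.7  46.8]
```

>>> drive_tool:
  motion:
    - [[7,-7,0,0,0,-8,70],[14,-14,0,0,0,-16,70],[21,-21,0,0,0,-24,70],[28,-28,0,0,0,-32,70],[35,-35,0,0,0,-40,70],[42,-42,0,0,0,-48,70],[49,-49,0,0,0,-56,70],[56,-56,0,0,0,-64,70],[63,-63,0,0,0,-72,70],[68,-66,-3,0,0,-80,70],[68,-66,-3,0,0,-86,70],[68,-66,-3,0,0,-90,70]]

```text
t: 4.9
tool_pos: [569.6, -87.3, 249.5]
tool_rot: [-0.512, -0.487, 0.513, -0.487]
ft_force: [0.1, -0.0, 0.1]
gripper_width: 0.725
```

>>> drive_tool:
  motion:
    - [[0,0,0,0,0,0,70],[0,0,0,0,0,0,70],[0,0,0,0,0,0,70]]

```text
t: 5.2
tool_pos: [569.6, -87.2, 249.5]
tool_rot: [-0.512, -0.488, 0.513, -0.487]
ft_force: [-0.3, -0.0, -0.7]
gripper_width: 0.725
```

```bash
python3 - <<'E'
from h import *
from scipy.spatial.transform import Rotation as R
o=status.get_obs(); print(o["t"],o["tool_pos"],np.abs(o["qvel"]).max().round(3),R.from_quat(o["tool_rot"]).as_matrix().round(3),o["joints"].round(2))
K,T,_=cam("wrist"); np.savez("w3.npz",K=K,T=T)
n="wrist"; im=save(n,"pics/w3.png")
for t,z in [("jig",0),("fence_corner",12),("offcut",12),("leg_ring",32),("pointer",12)]:
    for r in nets.pinpoint(n,t)[:1]: print(n,t,round(r["confidence"],2),np.round(r["location"],1),ray(n,r["location"],z).round(1))
cv2.imwrite("pics/w3b.png",cv2.resize(im[:,:,::-1],(800,500),interpolation=cv2.INTER_CUBIC))
E
```

```text
5.2 [569.59259401 -87.18148151 249.50940846] 0.005 [[-0.001  0.999 -0.05 ]
 [ 0.    -0.05  -0.999]
 [-1.    -0.001 -0.   ]] [ 0.1   0.61 -0.04  1.71  0.03  0.83 -1.58]
wrist jig 0.85 [210.1 265.1] [512.6 -18.3   0. ]
wrist fence_corner 0.92 [ 72.6 214.3] [674.6  18.2  12. ]
wrist offcut 0.69 [ 44.1 519.5] [ 686.1 -303.    12. ]
wrist leg_ring 0.77 [224.7 257.9] [506.3 -14.1  32. ]
wrist pointer 0.94 [196.5 240.2] [535.5   7.4  12. ]
```

View pics/w3b.png

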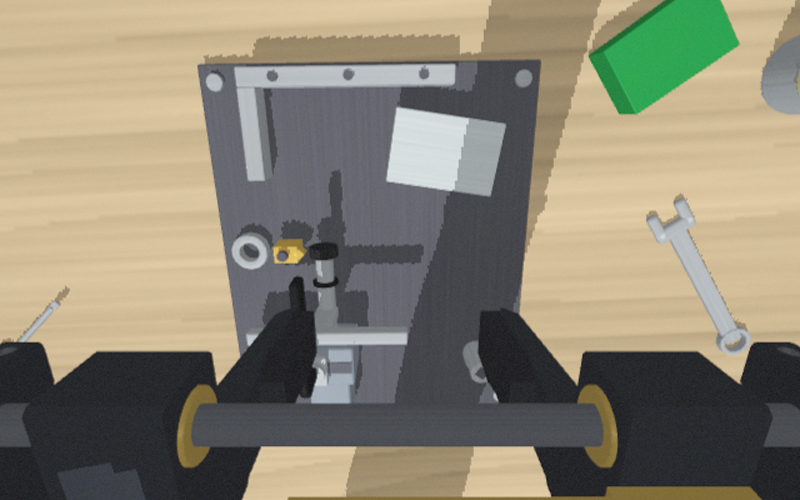

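```bash
cat > j3.py <<'E'
from h import *
from scipy.optimize import least_squares
D=np.load("w3.npz"); K,T=D["K"],D["T"]
def ry(q,z):
    d=np.linalg.inv(K)@[q[0]*.8,q[1]*.8,1]; d=T[:3,:3]@[d[0],-d[1],-d[2]]; o=T[:3,3]; return (o+d*(z-o[2])/d[2])[:2]
obs=[((198,66),(185,100,12)),((540,60),(185,-190,12)),((455,84),(165,-115,37)),((236,88),(165,60,37)),((247,181),(90,60,37)),((407,332),(-29,-75,86)),((408,344),(-41,-75,86)),((260,88),(165,45,37))]
Wd=np.array([ry(q,J[2]) for q,J in obs]); Jd=np.array([J[:2] for _,J in obs],float)
def tr(p,J): c,s=np.cos(p[2]),np.sin(p[2]); return p[:2]+np.array(J)@np.array([[c,s],[-s,c]])
p=least_squares(lambda p:(tr(p,Jd)-Wd).ravel(),[512,-15,-.04],loss="soft_l1").x
def inv(w): c,s=np.cos(p[2]),np.sin(p[2]); return (np.array(w)-p[:2])@np.array([[c,-s],[s,c]])
E
python3 - <<'E'
from j3 import *
print(p.round(3),(tr(p,Jd)-Wd).round(1).tolist())
for nm,q,z in [("TL",(398,108),42),("TR",(506,124),42),("BR",(491,196),42),("BL",(387,181),42),("ring",(324,282),32),("ringtop",(324,278),44),("nose",(304,255),36),("socket",(472,350),50)]:
    w=ry(q,z); print(nm,w.round(1),inv(w).round(1))
E
```

```text
[ 5.09583e+02 -1.73820e+01 -3.60000e-02] [[1.4, 1.7], [0.5, -2.0], [-0.2, -0.6], [0.5, 0.3], [-0.7, -0.1], [-1.0, -0.8], [-1.7, -0.0], [0.9, 4.4]]
TL [654.7 -91.7] [147.7 -69. ]
TR [ 638.2 -177.8] [ 134.4 -155.7]
BR [ 580.3 -167. ] [  76.1 -146.9]
BL [597.3 -79.7] [ 89.9 -59.1]
ring [505.  -15.4] [-4.7  1.8]
ringtop [513.6 -18.3] [ 4.1 -0.8]
nose [533.6  -0.9] [23.4 17.3]
socket [ 437.  -150.4] [ -67.7 -135.6]
```

>>> drive_tool:
  motion:
    - [[-4,-40,-40,0,0,0.8,166],[-4,-40,-85,0,0,0.8,166],[-4,-40,-130,0,0,0.8,166],[-4,-40,-170,0,0,0.8,166],[-4,-40,-200,0,0,0.8,166],[-4,-40,-220,0,0,0.8,166],[-4,-40,-229,0,0,0.8,166],[-4,-40,-229,0,0,0.8,166],[-4,-40,-229,0,0,0.8,166]]

```text
t: 6.4
tool_pos: [566.4, -127.5, 21.4]
tool_rot: [0.509, 0.49, -0.509, 0.491]
ft_force: [-0.6, -0.4, 0.8]
gripper_width: 0.349
```

>>> drive_tool:
  motion:
    - [[4,0,-1,0,0,0,166],[8,0,-1,0,0,0,166],[12,0,-1,0,0,0,166],[16,-0.5,-1,0,0,0,166],[20,-0.7,-1,0,0,0,166],[24,-0.9,-1,0,0,0,166],[28,-1,-1,0,0,0,166],[31,-1,-1,0,0,0,166],[33,-1,-1,0,0,0,166]]

```text
t: 7.3
tool_pos: [599.6, -128.2, 20.3]
tool_rot: [0.509, 0.491, -0.509, 0.491]
ft_force: [-3.8, 0.5, 2.5]
gripper_width: 0.349
```

>>> drive_tool:
  motion:
    - [[2,0,0,0,0,0,166],[4,0,0,0,0,0,166],[6,0,0,0,0,0,166],[6,0,0,0,0,0,166]]

```text
t: 7.7
tool_pos: [600.7, -128.1, 19.8]
tool_rot: [-0.507, -0.493, 0.512, -0.488]
ft_force: [-11.0, 0.5, 7.5]
gripper_width: 0.35
```

>>> drive_tool:
  motion:
    - [[-12,0,0,0,0,0,166],[-18,0,5,0,0,0,200],[-18,-10,45,0,0,0,255],[-10,-45,50,0,0,0,255],[20,-80,50,0,0,0,255],[35,-80,45,0,0,0,255],[35,-80,20,0,0,0,255],[35,-80,0,0,0,0,255],[35,-80,0,0,0,0,255],[35,-80,0,0,0,0,255]]

```text
t: 8.7
tool_pos: [636.6, -208.1, 20.3]
tool_rot: [-0.507, -0.493, 0.511, -0.488]
ft_force: [1.0, 1.1, 0.5]
gripper_width: 0.004
```

>>> drive_tool:
  motion:
    - [[0.3,8,0,0,0,0,255],[0.6,16,0,0,0,0,255],[0.9,24,0,0,0,0,255],[1.2,32,0,0,0,0,255],[1.4,40,0,0,0,0,255],[1.7,48,0,0,0,0,255],[2,56,0,0,0,0,255],[2.3,64,0,0,0,0,255],[2.6,72,0,0,0,0,255],[2.9,80,0,0,0,0,255],[3.1,88,0,0,0,0,255],[3.4,96,0,0,0,0,255]]

```text
t: 9.9
tool_pos: [640.0, -111.5, 20.3]
tool_rot: [-0.507, -0.493, 0.511, -0.488]
ft_force: [0.4, -3.9, 4.0]
gripper_width: 0.002
```

>>> drive_tool:
  motion:
    - [[0.1,4,0,0,0,0,255],[0.3,8,0,0,0,0,255],[0.4,12,0,0,0,0,255],[0.6,16,0,0,0,0,255],[0.7,19,0,0,0,0,255],[0.8,21,0,0,0,0,255]]

```text
t: 10.5
tool_pos: [640.6, -90.1, 20.2]
tool_rot: [-0.507, -0.493, 0.511, -0.488]
ft_force: [-0.2, -3.0, 2.1]
gripper_width: 0.005
```

>>> drive_tool:
  motion:
    - [[0.1,2,0,0,0,0,255],[0.2,4,0,0,0,0,255],[0.3,6,0,0,0,0,255],[0.3,7.5,0,0,0,0,255],[0.3,9,0,0,0,0,255]]

```text
t: 11.0
tool_pos: [640.9, -82.6, 20.2]
tool_rot: [-0.507, -0.492, 0.512, -0.489]
ft_force: [-0.0, -7.2, 2.8]
gripper_width: 0.004
```

>>> drive_tool:
  motion:
    - [[0.1,2.5,0,0,0,0,255],[0.2,5,0,0,0,0,255],[0.2,6,0,0,0,0,255]]

```text
t: 11.3
tool_pos: [640.8, -82.7, 20.3]
tool_rot: [-0.506, -0.489, 0.515, -0.49]
ft_force: [1.0, -13.0, 2.9]
gripper_width: 0.005
```

>>> drive_tool:
  motion:
    - [[0,-8,0,0,0,0,255],[0,-10,30,0,0,0,210],[0,-10,60,0,0,0,166],[-20,20,65,0,0,0,166],[-45,50,65,0,0,0,166],[-54,60,60,0,0,0,166],[-54,60,25,0,0,0,166],[-54,60,0,0,0,0,166],[-54,60,0,0,0,0,166]]

```text
t: 12.2
tool_pos: [583.8, -20.4, 17.2]
tool_rot: [-0.504, -0.492, 0.515, -0.488]
ft_force: [0.3, 0.7, 0.1]
gripper_width: 0.35
```

>>> drive_tool:
  motion:
    - [[4,0,0,0,0,0,166],[8,0,0,0,0,0,166],[12,-0.3,0,0,0,0,166],[15,-0.5,0,0,0,0,166],[18,-0.6,0,0,0,0,166],[20,-0.7,0,0,0,0,166],[22,-0.7,0,0,0,0,166],[24,-0.7,0,0,0,0,166]]

```text
t: 13.0
tool_pos: [604.4, -21.3, 17.0]
tool_rot: [-0.502, -0.494, 0.517, -0.486]
ft_force: [-9.6, 0.6, 7.2]
gripper_width: 0.349
```

>>> drive_tool:
  motion:
    - [[-15,0,0,0,0,0,166],[-20,0,35,0,0,0,120],[-25,-10,80,0,0,0,80],[-32,-25,125,0,0,0,40],[-35,-35,170,0,0,0,0],[-35,-45,210,0,0,0,0],[-35,-50,232,0,0,0,0],[-35,-50,232,0,0,0,0],[-35,-50,232,0,0,0,0],[-35,-50,232,0,0,0,0]]

```text
t: 14.0
tool_pos: [568.7, -70.7, 247.5]
tool_rot: [-0.501, -0.495, 0.517, -0.486]
ft_force: [-0.2, -0.3, -0.9]
gripper_width: 1.002
```

```bash
python3 - <<'E'
from h import *
from scipy.spatial.transform import Rotation as R
o=status.get_obs(); M=R.from_quat(o["tool_rot"]).as_matrix(); print(o["t"],o["tool_pos"],np.abs(o["qvel"]).max().round(3),M.round(4),o["joints"].round(2))
K,T,_=cam("wrist"); np.savez("w4.npz",K=K,T=T)
n="wrist"; im=save(n,"pics/w4.png")
for t,z in [("fence_corner",12),("offcut",12),("leg_ring",32),("pointer",12)]:
    for r in nets.pinpoint(n,t)[:1]: print(n,t,round(r["confidence"],2),np.round(r["location"],1),ray(n,r["location"],z).round(1))
cv2.imwrite("pics/w4b.png",cv2.resize(im[30:330,120:520,::-1],(800,600),interpolation=cv2.INTER_CUBIC))
E
```

```text
14.0 [568.74436622 -70.65939089 247.52975343] 0.01 [[-0.0253  0.9989 -0.0384]
 [-0.0063 -0.0385 -0.9992]
 [-0.9997 -0.025   0.0073]] [ 0.05  0.62 -0.02  1.7   0.03  0.85 -1.59]
wrist fence_corner 0.95 [ 62.9 224.9] [675.3  20.8  12. ]
wrist offcut 0.7 [ 34.7 535.8] [ 690.3 -299.9   12. ]
wrist leg_ring 0.74 [217.3 270.8] [508.5 -15.8  32. ]
wrist pointer 0.9 [193.5 252.7] [531.9   6.2  12. ]
```

View pics/w4b.png

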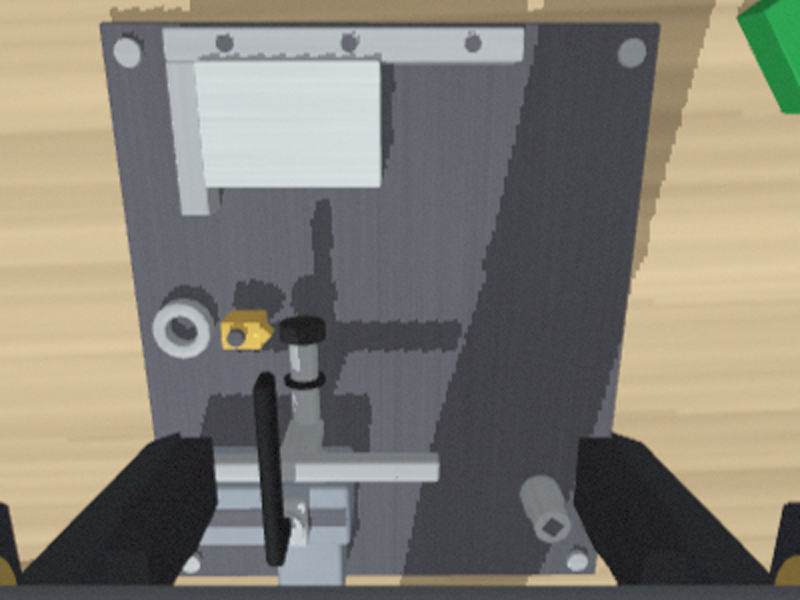

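```bash
python3 - <<'E'
from h import *
from scipy.spatial.transform import Rotation as R
D=np.load("w4.npz"); K,T=D["K"],D["T"]
def ry(u,v,z):
    d=np.linalg.inv(K)@[120+u/2,30+v/2,1]; d=T[:3,:3]@[d[0],-d[1],-d[2]]; o=T[:3,3]; return (o+d*(z-o[2])/d[2])[:2]
p=np.array([509.58,-17.38,-.036]); c,s=np.cos(p[2]),np.sin(p[2])
inv=lambda w:(np.array(w)-p[:2])@np.array([[c,-s],[s,c]])
for nm,u,v,z in [("ring",305,380,32),("padtopcenter",303,318,44),("nose",272,331,36),("nose mid",272,331,24),("bar -y front",439,453,86),("bar rear",439,468,86),("oTL",196,60,42),("oTR",380,60,42),("oBR",381,187,42),("oBL",204,187,42),("paddle",266,375,111),("paddle2",276,565,111),("fence",523,62,37)]: print(nm,inv(ry(u,v,z)).round(1))
a=R.from_quat(status.get_obs()["tool_rot"])
z=np.array([c,s,0]);x=np.array([0,0,-1.]);y=np.cross(z,x)
t=R.from_matrix(np.c_[x,y,z]); rv=(t*a.inv()).as_rotvec(degrees=True); print(rv.round(2))
E
```

```text
ring [-4.7  0. ]
padtopcenter [36.5 -2.3]
nose [26.5 16.4]
nose mid [22.5 18.7]
bar -y front [-22.9 -74.1]
bar rear [-31.6 -74.3]
oTL [165.5  43.1]
oTR [165.4 -45. ]
oBR [105.6 -45. ]
oBL [105.8  45. ]
paddle [30.8  6.4]
paddle2 [-71.7   8.2]
fence [ 164.7 -114.6]
[ 1.41 -0.8  90.15]
```

>>> drive_tool:
  motion:
    - [[-10,1,-5,0.1,-0.1,8,80],[-20,2,-12,0.3,-0.1,16,80],[-30,3,-20,0.4,-0.2,24,80],[-40,4,-30,0.5,-0.3,32,80],[-50,5,-40,0.6,-0.4,40,80],[-60,6,-50,0.8,-0.4,48,80],[-70,7,-60,0.9,-0.5,56,80],[-80,8,-75,1,-0.6,64,80],[-90,9,-90,1.1,-0.6,72,80],[-96,10,-100,1.3,-0.7,80,80],[-96,10,-105,1.4,-0.8,88,80],[-96,10,-105,1.4,-0.8,90.1,80]]

```text
t: 15.45
tool_pos: [472.4, -61.0, 142.2]
tool_rot: [0.012, 0.708, -0.012, 0.706]
ft_force: [0.3, 0.1, 0.2]
gripper_width: 0.682
```

>>> drive_tool:
  motion:
    - [[0,0,0,0,0,0,80],[0,0,0,0,0,0,80]]

```text
t: 15.65
tool_pos: [472.8, -61.1, 142.3]
tool_rot: [0.013, 0.707, -0.013, 0.706]
ft_force: [0.3, 0.2, -0.2]
gripper_width: 0.686
```

```bash
python3 - <<'E'
from h import *
from scipy.spatial.transform import Rotation as R
o=status.get_obs(); M=R.from_quat(o["tool_rot"]).as_matrix(); print(o["t"],o["tool_pos"],np.abs(o["qvel"]).max().round(3),M.round(3),o["joints"].round(2))
n="wrist"; im=save(n,"pics/w5.png")
p=np.array([509.58,-17.38,-.036]); c,s=np.cos(p[2]),np.sin(p[2])
inv=lambda w:((np.array(w[:2])-p[:2])@np.array([[c,-s],[s,c]])).round(1)
for t,z in [("leg",80),("leg_ring",32),("pointer",12),("lever_paddle",101)]:
    for r in nets.pinpoint(n,t)[:1]: print(t,round(r["confidence"],2),np.round(r["location"],1),inv(ray(n,r["location"],z)))
cv2.imwrite("pics/w5b.png",cv2.resize(im[:,:,::-1],(800,500)))
E
```

```text
15.65 [472.79994921 -61.06223576 142.31269197] 0.005 [[-0.001  0.037  0.999]
 [ 0.     0.999 -0.037]
 [-1.     0.    -0.001]] [ 0.27  0.69 -0.39  2.09  0.56  0.47 -0.57]
leg 0.83 [150.7 315.6] [-36.3   1.6]
leg_ring 0.65 [140.  356.4] [-5.8  1.6]
pointer 0.62 [106.6 390.4] [22.3 25.2]
lever_paddle 0.71 [143.4 336.1] [-25.1   9.2]
```

View pics/w5b.png

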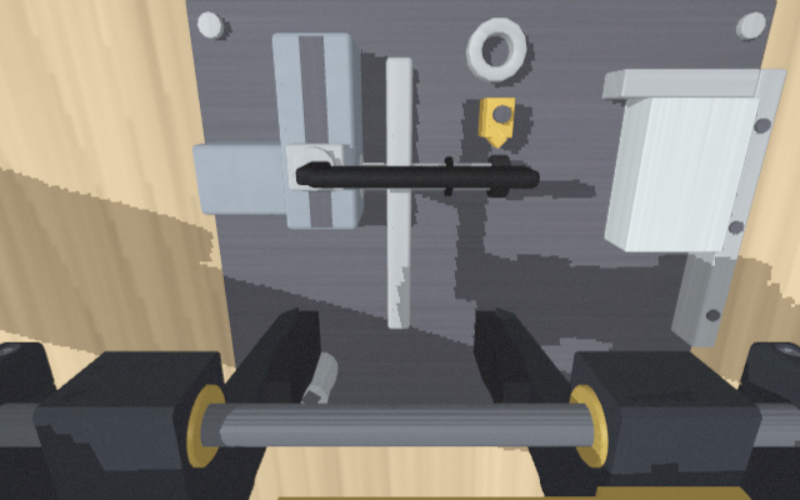

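```bash
python3 - <<'E'
from h import *
p=np.array([509.58,-17.38,-.036]); c,s=np.cos(p[2]),np.sin(p[2])
inv=lambda w:((np.array(w[:2])-p[:2])@np.array([[c,-s],[s,c]])).round(1)
f=lambda u,v,z:inv(ray("wrist",(v/1.25,u/1.25),z))
for z in (12,24,36): print(z,f(497.5,148,z))
print("ptr top edge",f(480,97,36),f(516,97,36))
print("ring",f(448.5,157,44),f(448.5,191,32),"bar",f(399,57,86),f(399,328,86), "pad",f(498,160,40))
E
```

```text
12 [28.9 16.1]
24 [26.1 17. ]
36 [23.3 17.9]
ptr top edge [11.4 45.9] [31.6 45.9]
ring [-6.  13.5] [-3.8 -8.1] bar [-34.5  60.4] [-34.1 -72.6] pad [23.2 11.4]
```

>>> drive_tool:
  motion:
    - [[0,0,-25,0,0,0,80],[0,0,-50,0,0,0,80],[0,0,-70,0,0,0,80],[0,0,-77,0,0,0,80],[0,0,-77,0,0,0,80]]

```text
t: 16.4
tool_pos: [472.3, -60.8, 64.9]
tool_rot: [0.012, 0.708, -0.012, 0.706]
ft_force: [0.1, 0.5, -0.2]
gripper_width: 0.686
```

>>> drive_tool:
  motion:
    - [[0,0,0,0,0,0,255],[0,0,0,0,0,0,255],[0,0,0,0,0,0,255],[0,0,0,0,0,0,255],[0,0,0,0,0,0,255],[0,0,0,0,0,0,255],[0,0,0,0,0,0,255],[0,0,0,0,0,0,255]]
  squeeze: 12

```text
t: 17.2
tool_pos: [473.7, -60.9, 65.1]
tool_rot: [0.013, 0.707, -0.012, 0.707]
ft_force: [3.0, -1.0, -0.2]
gripper_width: 0.132
```

>>> drive_tool:
  motion:
    - [[4,-0.1,0,0,0,0,255],[8,-0.3,0,0,0,0,255],[12,-0.4,0,0,0,0,255],[16,-0.6,0,0,0,0,255],[20,-0.7,0,0,0,0,255],[24,-0.9,0,0,0,0,255],[27,-1,0,0,0,0,255],[28.5,-1,0,0,0,0,255],[28.5,-1,0,0,0,0,255],[28.5,-1,0,0,0,0,255]]

```text
t: 18.2
tool_pos: [498.6, -61.8, 65.0]
tool_rot: [0.012, 0.709, -0.013, 0.705]
ft_force: [-4.9, 0.7, 7.7]
gripper_width: 0.13
```

```bash
python3 - <<'E'
from h import *
o=status.get_obs(); print(o["t"],o["tool_pos"],o["tool_rot"],o["ft_force"],o["gripper_width"])
n="wrist"; im=save(n,"pics/w6.png")
p=np.array([509.58,-17.38,-.036]); c,s=np.cos(p[2]),np.sin(p[2])
inv=lambda w:((np.array(w[:2])-p[:2])@np.array([[c,-s],[s,c]])).round(1)
for t,z in [("leg",80),("leg_ring",32),("pointer",12),("lever_paddle",101)]:
    for r in nets.pinpoint(n,t)[:1]: print(t,round(r["confidence"],2),np.round(r["location"],1),inv(ray(n,r["location"],z)))
cv2.imwrite("pics/w6b.png",cv2.resize(im[0:300,200:600,::-1],(800,600),interpolation=cv2.INTER_CUBIC))
E
```

```text
18.2 [498.57709239 -61.84865281  65.01196228] [ 0.01198586  0.70946384 -0.012716    0.70452516] [-4.87315508  0.66166964  7.69170676] 0.13035043950004943
leg 0.74 [182.8 315.9] [-10.1   1.8]
leg_ring 0.72 [160.1 373.6] [20.4  1.6]
pointer 0.89 [108.  371.1] [20.6 27.6]
lever_paddle 0.91 [172.8 274.4] [-23.7  10.9]
```

View pics/w6b.png

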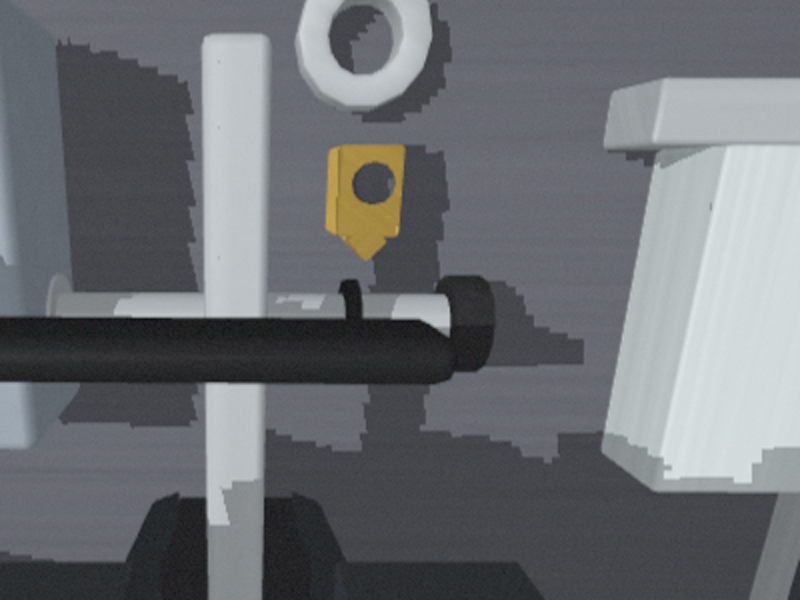

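```bash
python3 - <<'E'
from h import *
p=np.array([509.58,-17.38,-.036]); c,s=np.cos(p[2]),np.sin(p[2])
inv=lambda w:((np.array(w[:2])-p[:2])@np.array([[c,-s],[s,c]])).round(1)
f=lambda u,v,z:inv(ray("wrist",(v/2,200+u/2),z))
print("nose",f(368,260,36)); print("ring top",f(350,282,42),f(352,312,44)); print("bar",f(236,35,86))
print("padfront top", f(470,278,42), f(445,300,40)); print("offcut L", f(726,146,42),f(658,490,42))
E
```

```text
nose [24.2 17.9]
ring top [18.9 13.2] [19.5  6.1]
bar [-9.3 59.8]
padfront top [48.6 14.3] [43.6  8.4]
offcut L [104.8  45. ] [106.4 -43.3]
```

>>> drive_tool:
  motion:
    - [[4,0,0,0,0,0,255],[6,0,0,0,0,0,255],[7.5,0,0,0,0,0,255],[7.5,0,0,0,0,0,255],[7.5,0,0,0,0,0,255]]

```text
t: 18.95
tool_pos: [502.3, -62.0, 65.0]
tool_rot: [0.011, 0.712, -0.013, 0.702]
ft_force: [-6.4, 0.9, 8.2]
gripper_width: 0.134
```

```bash
cat > chk.py <<'E'
from h import *
import sys
p=np.array([509.58,-17.38,-.036]); c,s=np.cos(p[2]),np.sin(p[2])
inv=lambda w:((np.array(w[:2])-p[:2])@np.array([[c,-s],[s,c]])).round(1)
o=status.get_obs(); print(o["t"],o["tool_pos"].round(1),inv(o["tool_pos"]),o["tool_rot"].round(3),o["ft_force"].round(1),o["gripper_width"].round(3))
n="wrist"; im=save(n,f"pics/{sys.argv[1]}.png")
for t,z in [("leg",80),("leg_ring",32),("pointer",12),("lever_paddle",101)]:
    for r in nets.pinpoint(n,t)[:1]: print(t,round(r["confidence"],2),np.round(r["location"],1),inv(ray(n,r["location"],z)))
cv2.imwrite(f"pics/{sys.argv[1]}b.png",cv2.resize(im[0:300,200:600,::-1],(800,600),interpolation=cv2.INTER_CUBIC))
E
python3 chk.py w7
```

```text
Traceback (most recent call last):
  File "chk.py", line 5, in <module>
    o=status.get_obs(); print(o["t"],o["tool_pos"].round(1),inv(o["tool_pos"]),o["tool_rot"].round(3),o["ft_force"].round(1),o["gripper_width"].round(3))
                                                                                                                             ^^^^^^^^^^^^^^^^^^^^^^^^
AttributeError: 'float' object has no attribute 'round'
```

```bash
sed -i 's/o\["gripper_width"\].round(3)/o["gripper_width"]/' chk.py; python3 chk.py w7
```

```text
18.95 [502.3 -62.   65. ] [ -5.7 -44.9] [ 0.011  0.712 -0.013  0.702] [-6.4  0.9  8.2] 0.13350210050320646
leg 0.83 [181.4 314.8] [-6.7  2.4]
leg_ring 0.83 [161.5 372.5] [23.3  0.9]
pointer 0.89 [109.3 368.9] [22.7 26.8]
lever_paddle 0.57 [175.4 260.7] [-24.3  10. ]
```

View pics/w7b.png

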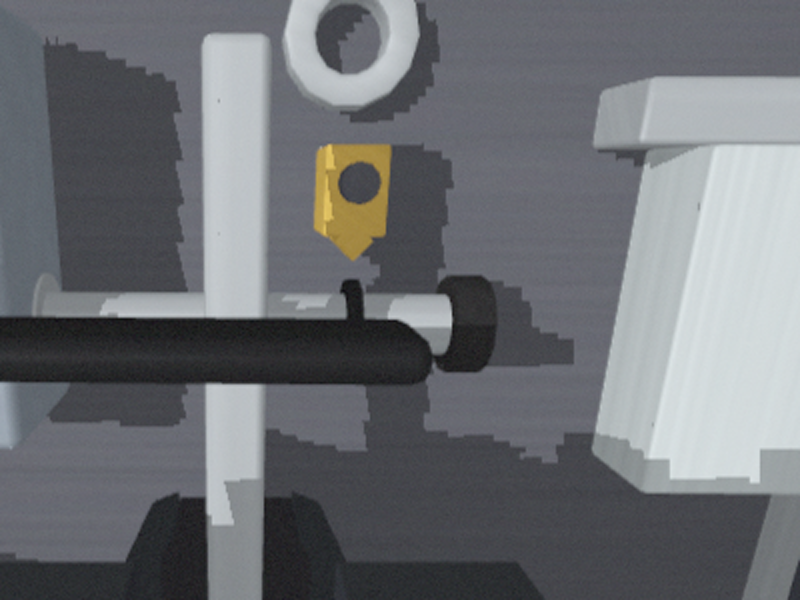

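>>> drive_tool:
  motion:
    - [[3.9,4,0,0,-0.4,0,255],[4,8,0,0,-0.4,0,255],[4.2,12,0,0,-0.4,0,255],[4.4,17,0,0,-0.4,0,255],[4.6,22,0,0,-0.4,0,255],[4.7,27,0,0,-0.4,0,255],[4.9,32,0,0,-0.4,0,255],[5.1,36,0,0,-0.4,0,255],[5.2,40,0,0,-0.4,0,255],[5.2,40,0,0,-0.4,0,255]]

```text
t: 20.2
tool_pos: [500.5, -31.1, 63.8]
tool_rot: [0.008, 0.715, -0.02, 0.699]
ft_force: [-5.8, -14.2, 2.2]
gripper_width: 0.133
```

```bash
python3 chk.py w8
```

```text
20.2 [500.5 -31.1  63.8] [ -8.6 -14. ] [ 0.008  0.715 -0.02   0.699] [ -5.8 -14.2   2.2] 0.13319882982538991
leg_ring 0.66 [211.2 370.1] [20.2  3.3]
pointer 0.62 [159.5 373.4] [23.5 28.3]
lever_paddle 0.77 [260.7 272.3] [-24.   10.4]
```

```bash
cat > rot.py <<'E'
from h import *
from scipy.spatial.transform import Rotation as R
a=R.from_quat(status.get_obs()["tool_rot"]); c,s=np.cos(-.036),np.sin(-.036)
z=np.array([c,s,0]);x=np.array([0,0,-1.]);y=np.cross(z,x)
print("rotvec to nominal",(R.from_matrix(np.c_[x,y,z])*a.inv()).as_rotvec(degrees=True).round(2))
E
python3 rot.py
```

```text
rotvec to nominal [ 0.93 -1.26  0.29]
```

>>> drive_tool:
  motion:
    - [[5,2,1,0.9,-1.3,0.3,255],[6,4,1,0.9,-1.3,0.3,255],[7,6,1,0.9,-1.3,0.3,255],[7,6,1,0.9,-1.3,0.3,255]]
  squeeze: 4

```text
t: 20.85
tool_pos: [501.7, -28.5, 63.8]
tool_rot: [0.011, 0.711, -0.016, 0.703]
ft_force: [-6.7, -4.5, 1.9]
gripper_width: 0.132
```

```bash
python3 chk.py w9; python3 rot.py
```

```text
20.85 [501.7 -28.5  63.8] [ -7.5 -11.4] [ 0.011  0.711 -0.016  0.703] [-6.7 -4.5  1.9] 0.13158944938038467
leg 0.41 [200.9 328.8] [-2.8 28.3]
leg_ring 0.7 [220.2 370.3] [22.   0.8]
pointer 0.61 [168.2 370.6] [23.7 26.2]
lever_paddle 0.57 [264.3 267.2] [-25.3  11.2]
rotvec to nominal [ 0.37 -0.64  0.1 ]
```

>>> drive_tool:
  motion:
    - [[7,3,0.5,0.4,-0.8,0.1,255],[7.5,6,0.5,0.4,-0.8,0.1,255],[7.7,9,0.5,0.4,-0.8,0.1,255],[7.8,12,0.5,0.4,-0.8,0.1,255],[7.8,12,0.5,0.4,-0.8,0.1,255]]

```text
t: 21.6
tool_pos: [503.6, -20.5, 63.2]
tool_rot: [0.011, 0.71, -0.016, 0.704]
ft_force: [-6.2, -5.2, 0.7]
gripper_width: 0.138
```

```bash
python3 chk.py w10; python3 rot.py
```

```text
21.6 [503.6 -20.5  63.2] [-5.8 -3.4] [ 0.011  0.71  -0.016  0.704] [-6.2 -5.2  0.7] 0.13834744868955315
leg_ring 0.55 [233.2 364.9] [20.9  1. ]
pointer 0.81 [183.9 363.7] [21.7 24.6]
lever_paddle 0.75 [280.3 267.4] [-23.8  12.9]
rotvec to nominal [ 0.37 -0.52  0.13]
```

View pics/w10b.png

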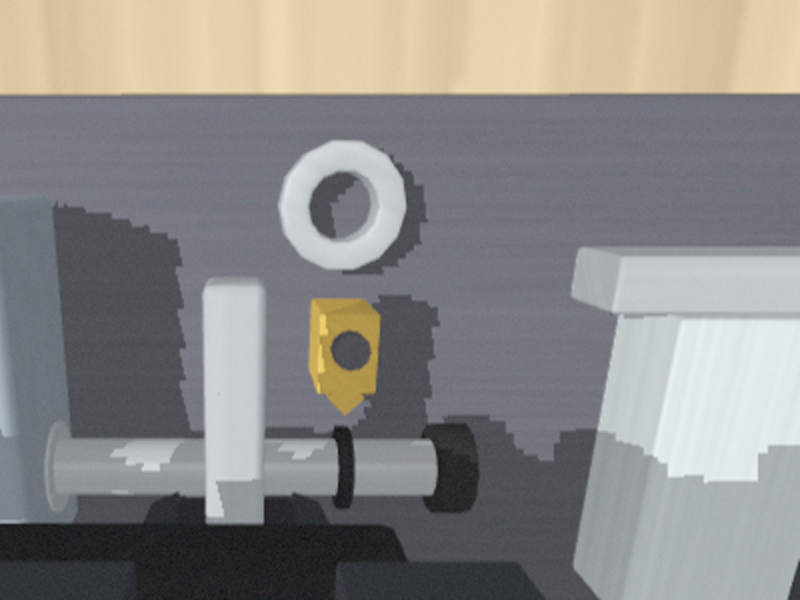

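>>> drive_tool:
  motion:
    - [[6,5,1,0.4,-0.8,0.1,255],[6.2,9,1,0.4,-0.8,0.1,255],[6.5,13,1,0.4,-0.8,0.1,255],[6.7,17,1,0.4,-0.8,0.1,255],[6.9,21,1,0.4,-0.8,0.1,255],[7,24,1,0.4,-0.8,0.1,255],[7,24,1,0.4,-0.8,0.1,255]]

```text
t: 22.55
tool_pos: [504.4, -1.1, 63.1]
tool_rot: [0.011, 0.71, -0.017, 0.704]
ft_force: [-7.4, -6.2, 1.5]
gripper_width: 0.137
```

```bash
python3 chk.py w11; python3 rot.py
```

```text
22.55 [504.4  -1.1  63.1] [-5.7 16.1] [ 0.011  0.71  -0.017  0.704] [-7.4 -6.2  1.5] 0.13742903329095
leg 0.63 [311.9 314.6] [-7.   3.2]
leg_ring 0.64 [261.7 365.8] [22.4  2.3]
pointer 0.58 [211.4 366.8] [24.6 26.3]
lever_paddle 0.65 [282.3 266.8] [-24.   31.7]
rotvec to nominal [ 0.42 -0.44  0.17]
```

>>> drive_tool:
  motion:
    - [[6.3,6,1,0.5,-0.7,0.2,255],[6.4,10,1,0.5,-0.7,0.2,255],[6.6,14,1,0.5,-0.7,0.2,255],[6.8,18,1,0.5,-0.7,0.2,255],[6.9,22,1,0.5,-0.7,0.2,255],[7,25,1,0.5,-0.7,0.2,255],[7,25,1,0.5,-0.7,0.2,255]]

```text
t: 23.5
tool_pos: [504.8, 11.9, 63.1]
tool_rot: [0.009, 0.71, -0.021, 0.703]
ft_force: [-6.3, -20.0, 5.0]
gripper_width: 0.137
```

```bash
python3 chk.py w12; python3 rot.py
```

```text
23.5 [504.8  11.9  63.1] [-5.9 29.1] [ 0.009  0.71  -0.021  0.703] [ -6.3 -20.    5. ] 0.13702001687790072
leg 0.59 [265.6 535.8] [87.2 39.8]
pointer 0.87 [229.7 361.3] [21.4 26.4]
lever_paddle 0.67 [283.3 264. ] [-25.   44.8]
rotvec to nominal [ 0.97 -0.58  0.42]
```

View pics/w12b.png

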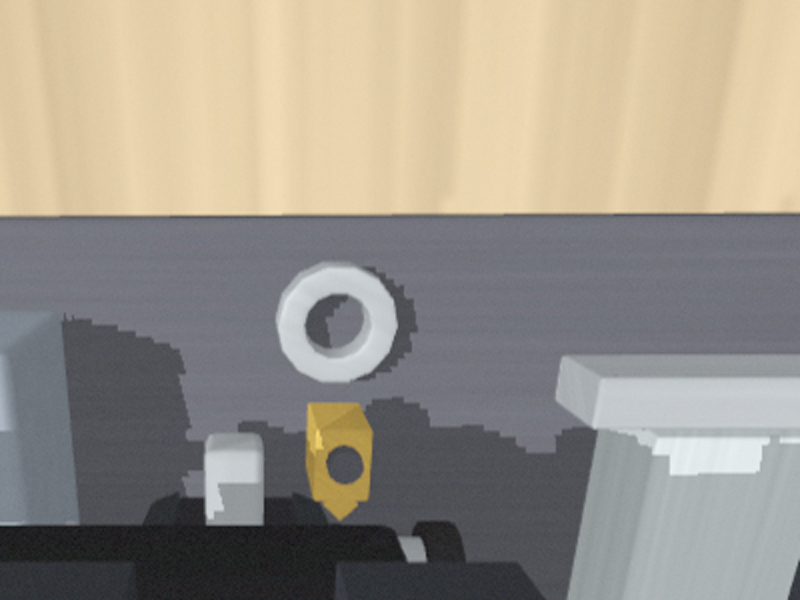

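```bash
python3 - <<'E'
from h import *
imaging.camera("wrist")
o=status.get_obs(); print(o["t"],o["tool_pos"].round(2),np.abs(o["qvel"]).max(),o["ft_force"].round(1))
if abs(o["tool_pos"][0]-504.8)<1: print(manip.finish_job())
E
```

```text
23.8 [504.76  11.93  63.08] 0.0023315588698820874 [ -4.5 -19.5   3.2]
the job is handed in; nothing more can be done
None
```

The job was handed in at 23.8 s, with the leg still gripped at the pointer and the cam lever pushed to its stop. No verdict is reported.

- **Offcut:** I pushed it against the far fence, slid it along to the side fence, then pressed it home again. The wrist picture after that put its edges at jig x 105.5 to 165.5 and y -45 to 45 mm, so it is home and square. Later pictures show nothing touching it.
- **Leg:** I drew it about 28 mm. The wrist pictures showed the ring within about 1 mm of the pointer before I pushed the lever.
- **Slip during the slide:** Grip friction on the bar pulled the ring about 3 mm short while the lever was still open. I lowered the grip from 12 to 4 N and realigned it before going on.
- **Lever:** It stalled at its stop under about 20 N of sideways force. The paddle was measured at y ≈ 45 mm, against 44 mm when fully closed.

**Not directly confirmed:**
- At the end the gripper hid the ring, so its place rests on the tool's jig x of -5.9 mm, against -5.8 mm when I last saw it aligned. The arm was at rest.
- The network's last "leg" reading was plainly false and I ignored it.
- I did not measure the bystanders again. The arm stayed clear of them, and the spacer looked unmoved in the last picture.

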